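Feel the end float of the gear shaft

TASK

Two small shafts in bearing stands are on the workbench, one with a brass gear and one with a black belt pulley. Check the end float of the gear shaft: by its ribbed hand knob, push the shaft in along its axis all the way to the stop, then pull it all the way out to the other stop, and leave it fully out and let go. Do not shift the pulley shaft.

Things in the scene. Friction and masses are not known exactly. Their poses are not given: they have to be found in the camera images.
- gear_stand: Stand of the shaft to check: grey base 64 x 170 x 12 mm fixed to the bench, two bearing blocks (44 mm wide, 18 thick, tops 87 mm above the bench, outer faces at y = +-69 mm) and a level 14 mm steel shaft 65 mm above the bench with a toothed brass gear (70 mm across). Origin: centre of the base's underside; y runs along the shaft towards the knob, x across it, z up. Only the shaft moves.
- gear_shaft_knob (a point): Centre of the ribbed aluminium hand knob on the gear shaft's end: a cylinder 28 mm in diameter, 38 mm long along the shaft, axis 65 mm above the bench, overhanging freely beyond the block on the stand's +y side. Free space for 40 mm either side and above; at least 28 mm of bare shaft between knob and block.
- gear_shaft (a joint): Slide of the gear shaft along the stand's y axis, m: 0 = pushed fully in, 0.040 = pulled fully out (towards the knob end), where the gear's hub meets a block. Starts near the middle. The knob's centre lies at y = 0.116 + this value in the stand's frame. No spring and no turning; about 2.5 N of friction, stays where it is left; both stops are firm.
- pulley_shaft_knob (a point): Centre of the identical knob of the other stand, which differs only in carrying a smooth black grooved belt pulley (68 mm) in place of the brass gear. Not to be shifted. (A broad shelf hangs over the back of the bench: lift no higher than needed.)

How it is judged (in metres and radians):
On the way, in this order (a step that is already met when the one before it is completed fails the run):
1. the gear shaft is pushed in to its inner stop (within 5 mm) (value of joint gear_shaft below 0.005 m), for 0.2 s.
2. the gear shaft is pulled out to its outer stop (within 5 mm) (value of joint gear_shaft above 0.035 m), for 0.2 s.
At the end, for the whole second after the job is handed in: The gear shaft has been to its inner stop and now rests within 5 mm of its outer stop (slide above 0.035 m), and the pulley shaft is within 8 mm of where it was (value of joint gear_shaft above 0.035 m and velocity of joint gear_shaft between -0.01 and 0.01 m/s and distance of pulley_shaft_knob from where it was at the start of the episode below 0.008 m); the robot touches nothing.
It fails at once if the pulley shaft is shifted by more than 8 mm (distance of pulley_shaft_knob from where it was at the start of the episode above 0.008 m).
It also fails if it takes over 32 s, if anything falls off the work surface, if the arm or the gripper's body presses on something with over 40 N, if the wrist force passes 120 N, or if a joint passes its speed limit or range.

ROBOT

A 6-joint arm with a two-finger parallel gripper is mounted at the origin on a cart in front of the work surface, level with it; the furniture and walls round the work are solid. World frame = base frame: x ahead of the robot, y to its left, z up, the work surface at z = 0. Lengths are in mm, angles in rad, forces in N, time in s.
With the tool pointing down it reaches from about 275 to 750 mm from the base axis. Payload 10.2 kg.
Tool frame: the origin (TCP) lies at the very end of the fingers, on their centre line; the grasp point (between the pads) lies ctrl.grip_depth behind it (ctrl.grip_depth is the distance from the TCP to the grasp point, in mm); z points along the fingers, y is the direction in which the jaws open and shut (so a half turn about z gives the same grasp; the last joint's range is limited). The gripper opens to 85 mm and grips with 20 to 120 N. Pads are 22 mm wide; open, the fingers measure 114 mm over their backs; the gripper's body (76 mm by 85 mm) begins 54 mm behind the grasp point. The pads swing forward as they close: fully open they stand 13 mm farther back than shut.
Start: joints at [-1.503, 0.313, 1.498, -0, 1.331, -0.223], TCP at [150.514, -502.968, 231.294] pointing down, gripper open.
Joint ranges: [-2.94, 2.94], [-0.97, 2.17], [0.19, 2.56], [-1.23, 4.37], [0.02, 3.11], [-2.88, 2.88]. Speed limits (rad/s): [2.39, 2.39, 3.01, 3.14, 3.14, 3.14].

INTERFACE

Orientations are given as a unit quaternion [w, x, y, z].
In Python, from rig import telemetry, eyes, ctrl, nets gives the robot as it stands. The module is installed in compiled form; this text tells all that it offers.
- The arm moves only by the tool drive_tool, never from a script. Its argument "series" is text: rows parted by semicolons, each of 7 numbers parted by spaces: the shift along the tool's x, y, z normalised to -1 to 1, where 1 is 0.12 m, then the turn, a rotation vector about the tool's x, y, z normalised to -1 to 1, where 1 is 0.5 rad, then the opening, from 0 (shut) to 1 (fully open). In form: tx ty tz wx wy wz hand; .... A call has 1 to 20 rows; each row is the pose to reach, as a shift and turn from the pose measured when the call began, along the tool's axes at that moment; what a row does not reach only later rows make up. A row lasts 1/10 s, in which the tool goes at most 50 mm and 8.59 degrees, less where a joint would pass 70% of its speed; a pose out of reach is approached as far as the arm can. A call with a number of a shift or a turn outside -1 to 1 is refused whole. A call with a gripper value outside its range is refused whole. The fingers move at their own pace and stop on an object; "newtons" is the grip in N (left out, the last holds). Time passes only in rows, so rows that repeat a pose let the fingers close. It gives the time, the measured TCP pose, the force and the opening at its end, in the units of the state.
- telemetry.sense(): the state, without advancing time (a new reading comes with each control period).
- eyes.capture(name): name is "side" or "top" or "wrist"; returns a dict with "frame" (400x640x3 uint8, red, green, blue), "fx", "fy", "cx", "cy" (pixels), "view" (4x4, takes a point from world to camera coordinates). Camera axes: x right, y up, looking along -z (the intrinsics and any distortion apply to the point x, -y, -z); pixel columns grow to the right and rows downward; lengths in mm; the calibration is good to about 2 mm. The wrist camera is an equidistant fisheye: a pixel r from the principal point sees the ray r / f radians off the axis. A picture is of the moment at which its call begins. There is no depth.
- ctrl.finish_job(): hands the job in, once; it reports no verdict.
Trained networks look in a picture, given as the dict that the camera call returned (one of the last four; its "shot" number tells which), for a name from the list of things; names that differ only in an ending like _2 or _b are one class to them, and where a whole thing is asked for, a point or a joint stands for the part that bears it (a point fixed in the world has none). Each returns a list of dicts, best first, with "confidence" (0 to 1); they miss things now and then, are a little off and sometimes report something else, mostly with a low value. They report only what shows in the picture. A call takes as long as a camera call.
- nets.spot_in(name, picture): "rect" ([left, top, right, bottom] in pixels, round what is visible of it).
The state is a dict: "time_s": time; "joints": joint angles; "dq": joint speeds; "tau": joint torques, N m; "eef_pos": TCP position; "ee_rot": TCP orientation; "force": force on the tool from outside, world axes, zero at the start; "wrist_torque": the same for the moment, N m; "grip_width": opening from 0.0 (shut) to 1.0 (fully open).
Only numpy, scipy, OpenCV 4.12 (cv2) and the standard library are available. Lean on these libraries where they do the work, as an engineer would, in place of code of your own. Each camera call takes 0.05 s, during which the arm holds its last target. There are 200 camera calls.

## Working session

There is one attempt and no reset: what is moved stays moved. The work goes in short steps, Python scripts to look and compute and a tool call to move; the robot and the scene stay as the last step left them, time stands still between calls to the robot, and variables do not carry over. Pictures are saved under pics/ and viewed, about 8 in all and at most 12, crops included, and the job is handed in when it is done.

Besides the shell and the picture viewer there is one more tool, called by a JSON object that holds its "fn" and its "kwargs", one argument or row to a line. drive_tool: Moves the arm, as the interface text tells. Scaled input: -1 to 1 covers 0.12 m each way for a shift and 0.5 rad each way for a turn. Its arguments: {"type":"object","properties":{"series":{"type":"string"},"newtons":{"type":"number"}},"required":["series"]}

```bash
mkdir -p pics; cat > h.py <<'E'
from rig import telemetry, eyes, ctrl, nets
import numpy as np, cv2
def save(p,n): cv2.imwrite('pics/'+n,p['frame'][:,:,::-1])
def ray(p,u,v):
    V=np.array(p['view']); R=V[:3,:3]; o=-R.T@V[:3,3]
    d=R.T@np.array([(u-p['cx'])/p['fx'],-(v-p['cy'])/p['fy'],-1]); return o,d
def atz(p,u,v,z):
    o,d=ray(p,u,v); return o+d*(z-o[2])/d[2]
def proj(p,X):
    V=np.array(p['view']); c=V[:3,:3]@np.array(X)+V[:3,3]
    return np.array([p['cx']-p['fx']*c[0]/c[2],p['cy']+p['fy']*c[1]/c[2]])
E
python3 - <<'E'
from h import *
print(telemetry.sense(),ctrl.grip_depth)
for n in ('side','top'):
    p=eyes.capture(n); save(p,n+'1.png'); print(n,{k:p[k] for k in p if k not in('frame',)})
    for t in('gear_stand','gear_shaft_knob','gear_shaft','pulley_shaft_knob'):
        print(t,[(np.round(d['rect']).tolist(),round(d['confidence'],2)) for d in nets.spot_in(t,p)])
E
```

```text
{'time_s': 0.0, 'joints': array([-1.50340053e+00,  3.13452283e-01,  1.49846520e+00,  2.38500254e-05,
        1.33097834e+00, -2.23392324e-01]), 'dq': array([-0.00125796, -0.00149048, -0.00152456, -0.0005828 ,  0.00097727,
        0.00107253]), 'tau': array([ 1.00148976e-03, -4.12261462e+01, -2.59741545e+01, -7.98060523e-05,
        4.13976566e-03,  1.48082080e-05]), 'eef_pos': array([ 150.5013605 , -502.69326557,  230.72331778]), 'ee_rot': array([-6.48705287e-04,  9.89449092e-01,  1.44879503e-01,  6.23179490e-05]), 'force': array([-0.01076793,  0.93977029, -0.25752907]), 'wrist_torque': array([ 0.0138499 ,  0.01342256, -0.00799555]), 'grip_width': 1.0011005642075523} 18.700000000000003
side {'fx': 488.130231580901, 'fy': 488.130231580901, 'cx': 311.6643159586093, 'cy': 199.98402819561332, 'view': array([[ 9.80245042e-01, -1.97643410e-01,  7.53254561e-03,
        -5.57048359e+02],
       [ 8.69317879e-02,  4.64735559e-01,  8.81171790e-01,
        -2.13131277e+01],
       [-1.77658439e-01, -8.63109461e-01,  4.72736223e-01,
        -1.42890029e+03],
       [ 0.00000000e+00,  0.00000000e
[... 325 characters left out ...]
696807072883, 'fy': 488.8696807072883, 'cx': 317.9692670041274, 'cy': 204.54478959900956, 'view': array([[-3.25312080e-03, -9.99977366e-01, -5.88935806e-03,
        -1.36874941e+02],
       [ 9.96429719e-01, -3.73832041e-03,  8.43435816e-02,
        -5.57453284e+02],
       [-8.43636889e-02, -5.59395154e-03,  9.96419327e-01,
        -1.40190746e+03],
       [ 0.00000000e+00,  0.00000000e+00,  0.00000000e+00,
         1.00000000e+00]]), 'shot': 2}
gear_stand [([204.0, 196.0, 289.0, 238.0], 0.55)]
gear_shaft_knob [([201.0, 205.0, 288.0, 239.0], 0.88)]
gear_shaft [([203.0, 205.0, 291.0, 237.0], 0.95)]
pulley_shaft_knob [([364.0, 196.0, 449.0, 224.0], 0.87), ([200.0, 206.0, 285.0, 240.0], 0.44)]
```

View pics/top1.png

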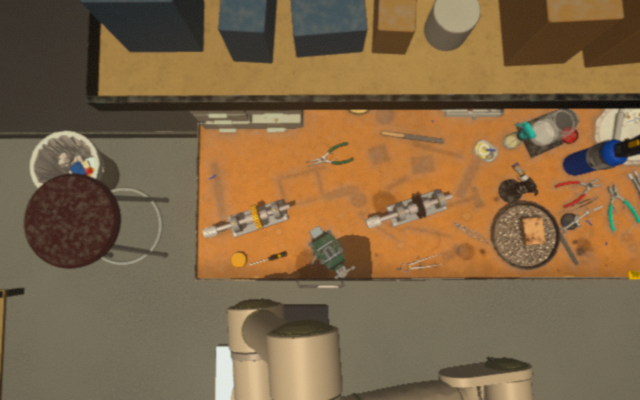

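View pics/side1.png

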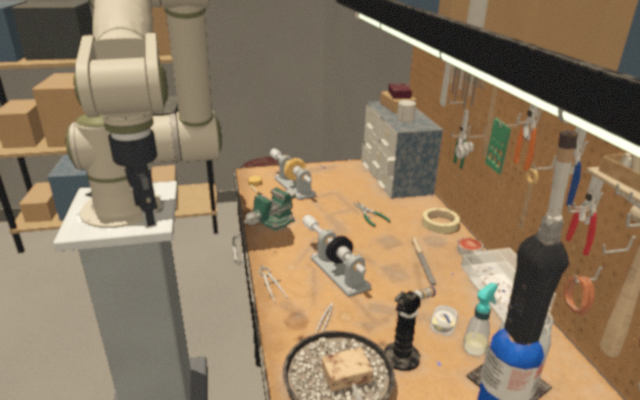

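The top view shows the gear stand (brass) at about (205–292, 203–236), with its knob at the left end near (210, 231). The pulley stand (black) is at (367–450, 192–228), with its knob near (375, 221). I'll zoom in on the gear stand to measure it.

```bash
python3 - <<'E'
from h import *
p=eyes.capture('top'); c=p['frame'][185:250,190:300]
cv2.imwrite('pics/c.png',cv2.resize(c,None,fx=7,fy=7,interpolation=cv2.INTER_CUBIC)[:,:,::-1])
s=eyes.capture('side'); c=s['frame'][140:210,255:330]
cv2.imwrite('pics/d.png',cv2.resize(c,None,fx=8,fy=8,interpolation=cv2.INTER_CUBIC)[:,:,::-1])
E
```

```text
(no output)
```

View pics/c.png

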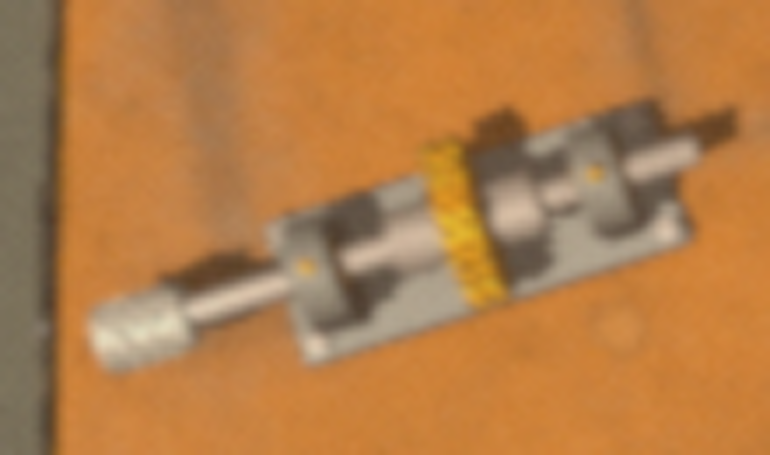

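View pics/d.png

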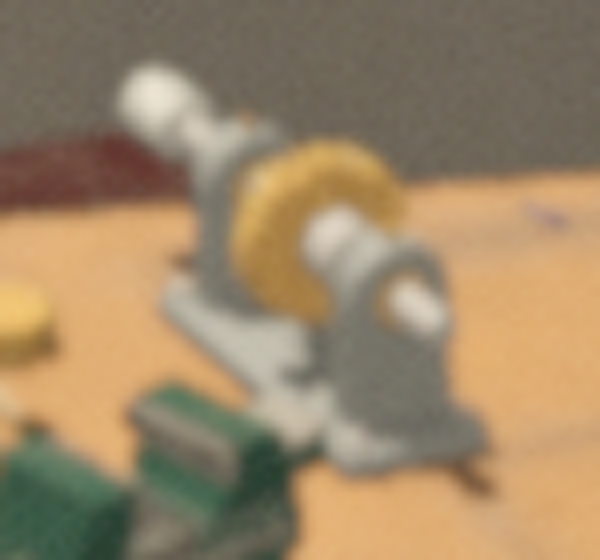

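The crops show the knob centred at about (140, 330), oil holes on the block tops at (306, 266) and (595, 173), the base corners, and the shaft tip at (692, 150). Next I'll work out the pose.

```bash
python3 - <<'E'
from h import *
p=eyes.capture('top')
f=lambda x,y,z: atz(p,(x+.5)/7-.5+190,(y+.5)/7-.5+185,z)
k=f(140,330,65); h1=f(306,266,87); h2=f(595,173,87); tip=f(692,150,65)
C=[f(*q,12) for q in((313,362),(690,238),(655,100),(270,222))]
c=np.mean(C,0); print('corners',np.round(C,0).tolist(),c)
print('k',k,'holes',h1,h2,np.linalg.norm(h1-h2),(h1+h2)/2,'tip',tip)
a=(h1-h2);a/=np.linalg.norm(a); b=(C[0]-C[1]+C[3]-C[2]);b/=np.linalg.norm(b);d=(k-tip);d/=np.linalg.norm(d)
for v in(a,b,d): print(v,np.degrees(np.arctan2(v[1],v[0])))
print('slide',(k-c)@a-116,(k-(h1+h2)/2)@a-116)
s=eyes.capture('side'); print('side proj knob',(proj(s,k)-[255,140])*8,(proj(s,h1)-[255,140])*8)
E
```

```text
corners [[466.0, 106.0, 12.0], [517.0, -51.0, 12.0], [575.0, -36.0, 12.0], [524.0, 125.0, 12.0]] [520.51236862  35.93951538  12.        ]
k [477.69538908 166.82094487  65.        ] holes [502.18850103  96.23968706  87.        ] [538.77590621 -18.36024806  87.        ] 120.29872546754041 [520.48220362  38.9397195   87.        ] tip [549.6085212  -55.46516437  65.        ]
[-0.30413793  0.95262801  0.        ] 107.7063071534474
[-0.30490978  0.95238124  0.        ] 107.75273591775856
[-0.30780881  0.95144823  0.        ] 107.92722861444625
slide 21.70358284403028 18.836330049572382
side proj knob [162.24971661 107.81243552] [245.18727997 120.09311015]
```

{"fn": "drive_tool", "kwargs": {
  "series": "0.85 -0.92 0 0 0 -0.8 0.65;0.85 -0.92 0 0 0 -0.8 0.65;0.85 -0.92 0 0 0 -0.8 0.65;0.85 -0.92 0 0 0 -0.8 0.65",
  "newtons": 60
}}

```text
time_s: 1.1
eef_pos: [218.3, -364.1, 231.6]
ee_rot: [-0.0, 0.94, 0.342, 0.0]
force: [1.0, -0.2, -0.0]
grip_width: 0.648
```

{"fn": "drive_tool", "kwargs": {
  "series": "0.97 -0.43 0 0 0 -0.7 0.65;0.97 -0.43 0 0 0 -0.7 0.65;0.97 -0.43 0 0 0 -0.7 0.65;0.97 -0.43 0 0 0 -0.7 0.65"
}}

```text
time_s: 1.5
eef_pos: [275.3, -247.7, 232.1]
ee_rot: [0.0, 0.865, 0.502, 0.001]
force: [-0.1, -0.1, -0.4]
grip_width: 0.653
```

{"fn": "drive_tool", "kwargs": {
  "series": "1 -0.06 0 0 0 -0.6 0.65;1 -0.06 0 0 0 -0.6 0.65;1 -0.06 0 0 0 -0.6 0.65;1 -0.06 0 0 0 -0.6 0.65"
}}

```text
time_s: 1.9
eef_pos: [329.4, -139.0, 232.3]
ee_rot: [0.001, 0.78, 0.626, 0.001]
force: [-1.3, -0.0, 0.0]
grip_width: 0.655
```

{"fn": "drive_tool", "kwargs": {
  "series": "1 0.24 0 0 0 -0.5 0.65;1 0.24 0 0 0 -0.5 0.65;1 0.24 0 0 0 -0.5 0.65;1 0.24 0 0 0 -0.5 0.65"
}}

```text
time_s: 2.3
eef_pos: [384.4, -27.4, 232.4]
ee_rot: [0.001, 0.695, 0.719, 0.001]
force: [0.4, 0.3, -0.3]
grip_width: 0.649
```

{"fn": "drive_tool", "kwargs": {
  "series": "1 0.52 0 0 0 -0.55 0.65;1 0.52 0 0 0 -0.55 0.65;1 0.52 0 0 0 -0.55 0.65;1 0.52 0 0 0 -0.55 0.65;1 0.52 0 0 0 -0.55 0.65"
}}

```text
time_s: 2.8
eef_pos: [443.0, 93.4, 232.1]
ee_rot: [0.001, 0.59, 0.807, 0.0]
force: [0.8, -0.2, -0.8]
grip_width: 0.65
```

{"fn": "drive_tool", "kwargs": {
  "series": "0.5 0.46 0 0 0 0 0.65;0.5 0.46 0 0 0 0 0.65;0.5 0.46 0.75 0 0 0 0.65;0.5 0.46 0.75 0 0 0 0.65;0.5 0.46 0.75 0 0 0 0.65;0.5 0.46 0.75 0 0 0 0.65"
}}

```text
time_s: 3.4
eef_pos: [478.2, 165.8, 143.4]
ee_rot: [0.001, 0.591, 0.807, 0.0]
force: [-0.1, 0.7, 0.9]
grip_width: 0.654
```

```bash
python3 - <<'E'
from h import *
p=eyes.capture('wrist'); save(p,'w1.png'); print(np.round(p['view'],3).tolist(),p['fx'],p['cx'],p['cy'])
V=np.array(p['view'])
def fish(X):
    c=V[:3,:3]@np.array(X)+V[:3,3]; x,y,z=c[0],-c[1],-c[2]; r=np.hypot(x,y); t=np.arctan2(r,z)*p['fx']
    return p['cx']+t*x/r,p['cy']+t*y/r
a=np.array([-.305,.952,0])
k=np.array([477.7,166.8,65])
print('knob',fish(k),'ends',fish(k+19*a),fish(k-19*a),'sides',fish(k+14*np.array([.952,.305,0])),fish(k-14*np.array([.952,.305,0])), 'hole',fish([502.2,96.2,87]))
E
```

```text
[[0.954, 0.301, 0.001, -505.757], [-0.284, 0.902, -0.323, 0.259], [-0.098, 0.308, 0.946, -300.799], [0.0, 0.0, 0.0, 1.0]] 309.70691628693146 324.53074894011706 199.68383727715587
knob (np.float64(324.62398577010333), np.float64(207.7482802974654)) ends (np.float64(324.51576850747426), np.float64(183.64932409542308)) (np.float64(324.72609223759224), np.float64(230.5336146091013)) sides (np.float64(343.04969701087276), np.float64(207.6568337238349)) (np.float64(306.19843093966745), np.float64(207.820693462615)) hole (np.float64(327.2923420052287), np.float64(304.56471408113407))
```

View pics/w1.png

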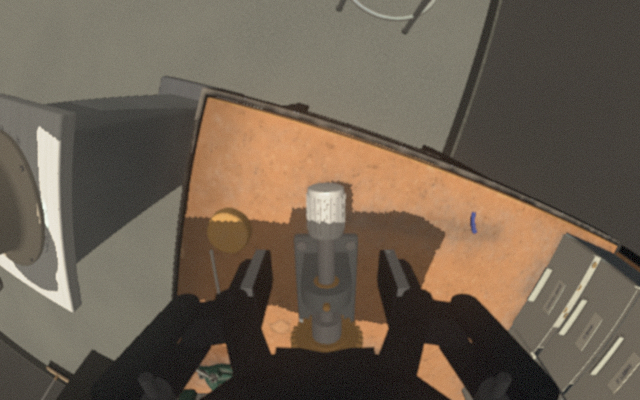

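The wrist view shows the knob at about (326, 211). I predicted (325, 208), so the gripper is centred over it with clear space on both sides. I'll descend and grip.

{"fn": "drive_tool", "kwargs": {
  "series": "0 0.01 0.4 0 0 0 0.65;0 0.01 0.8 0 0 0 0.65;0 0.01 0.8 0 0 0 0.65;0 0.01 0.8 0 0 0 0.65;0 0.01 0.8 0 0 0 0;0 0.01 0.8 0 0 0 0;0 0.01 0.8 0 0 0 0;0 0.01 0.8 0 0 0 0;0 0.01 0.8 0 0 0 0",
  "newtons": 50
}}

```text
time_s: 4.35
eef_pos: [479.2, 166.0, 50.8]
ee_rot: [0.001, 0.59, 0.807, -0.0]
force: [-14.1, -6.7, 18.2]
grip_width: 0.308
```

{"fn": "drive_tool", "kwargs": {
  "series": "-0.04 0 0 0 0 0 0;-0.08 0 0 0 0 0 0;-0.12 0 0 0 0 0 0;-0.15 0 0 0 0 0 0;-0.15 0 0 0 0 0 0"
}}

```text
time_s: 4.85
eef_pos: [484.3, 149.4, 51.1]
ee_rot: [0.001, 0.591, 0.807, 0.0]
force: [-2.1, 8.2, -8.1]
grip_width: 0.305
```

{"fn": "drive_tool", "kwargs": {
  "series": "-0.02 0 0 0 0 0 0;-0.04 0 0 0 0 0 0;-0.06 0 0 0 0 0 0;-0.06 0 0 0 0 0 0"
}}

```text
time_s: 5.25
eef_pos: [484.3, 149.2, 51.1]
ee_rot: [-0.004, 0.591, 0.806, 0.004]
force: [-6.9, 50.9, -7.2]
grip_width: 0.309
```

The motion stopped firmly at 51 N. The TCP is about 117 mm along the axis from the stand's centre, so the slide is near 0 and at the inner stop. Next I'll pull out.

{"fn": "drive_tool", "kwargs": {
  "series": "0 0 0 0 0 0 0;0 0 0 0 0 0 0;0 0 0 0 0 0 0;0.05 0 0 0 0 0 0;0.1 0 0 0 0 0 0;0.15 0 0 0 0 0 0;0.2 0 0 0 0 0 0;0.25 0 0 0 0 0 0;0.3 0 0 0 0 0 0;0.3 0 0 0 0 0 0"
}}

```text
time_s: 6.25
eef_pos: [472.9, 184.5, 51.3]
ee_rot: [-0.005, 0.591, 0.807, 0.004]
force: [2.1, 3.2, -19.0]
grip_width: 0.308
```

{"fn": "drive_tool", "kwargs": {
  "series": "0.02 0 0 0 0 0 0;0.04 0 0 0 0 0 0;0.06 0 0 0 0 0 0;0.06 0 0 0 0 0 0"
}}

```text
time_s: 6.65
eef_pos: [471.8, 187.9, 51.2]
ee_rot: [-0.002, 0.591, 0.807, 0.002]
force: [6.8, -26.7, -19.2]
grip_width: 0.307
```

The total travel is 40.6 mm and the outer stop has been met. I'll relax, open and lift straight up.

{"fn": "drive_tool", "kwargs": {
  "series": "0.01 0 0 0 0 0 0;0.01 0 0 0 0 0 0;0.01 0 0 0 0 0 0.65;0.01 0 0 0 0 0 0.65;0.01 0 0 0 0 0 0.65;0.01 0 0 0 0 0 0.65;0.01 0 -0.3 0 0 0 0.65;0.01 0 -0.6 0 0 0 0.65;0.01 0 -0.8 0 0 0 0.65;0.01 0 -0.8 0 0 0 0.65;0.01 0 -0.8 0 0 0 0.65"
}}

```text
time_s: 7.75
eef_pos: [471.6, 188.6, 147.4]
ee_rot: [-0.002, 0.591, 0.807, 0.002]
force: [0.2, -0.0, -0.3]
grip_width: 0.648
```

```bash
python3 - <<'E'
from h import *
p=eyes.capture('wrist'); save(p,'w2.png')
V=np.array(p['view'])
def fish(X):
    c=V[:3,:3]@np.array(X)+V[:3,3]; x,y,z=c[0],-c[1],-c[2]; r=np.hypot(x,y); t=np.arctan2(r,z)*p['fx']
    return round(float(p['cx']+t*x/r),1),round(float(p['cy']+t*y/r),1)
a=np.array([-.305,.952,0]);c=np.array([520.5,37.5,65])
for s in(0,20,40): print(s,[fish(c+(116+s+e)*a) for e in(19,-19)])
t=eyes.capture('top'); c=t['frame'][185:250,190:300]
cv2.imwrite('pics/e.png',cv2.resize(c,None,fx=7,fy=7,interpolation=cv2.INTER_CUBIC)[:,:,::-1])
print(telemetry.sense()['force'])
for n in('pulley_shaft_knob',): print([(d['rect'],d['confidence']) for d in nets.spot_in(n,t)])
E
```

```text
0 [(325.6, 236.0), (325.7, 276.0)]
20 [(325.6, 212.7), (325.7, 255.7)]
40 [(325.5, 188.0), (325.6, 233.8)]
[0.39605176 0.79702355 0.45605231]
[([365.2, 197.4, 448.8, 223.7], 0.76)]
```

View pics/w2.png

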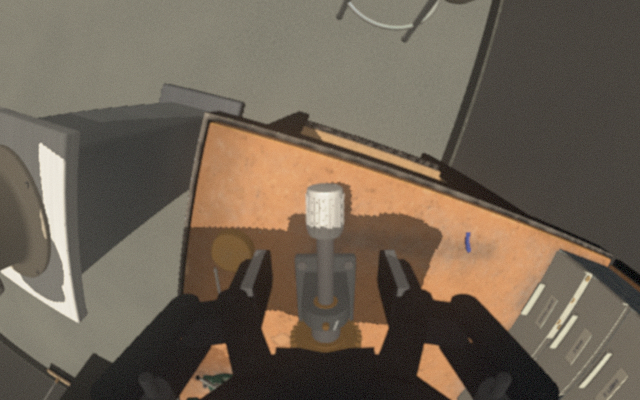

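View pics/e.png

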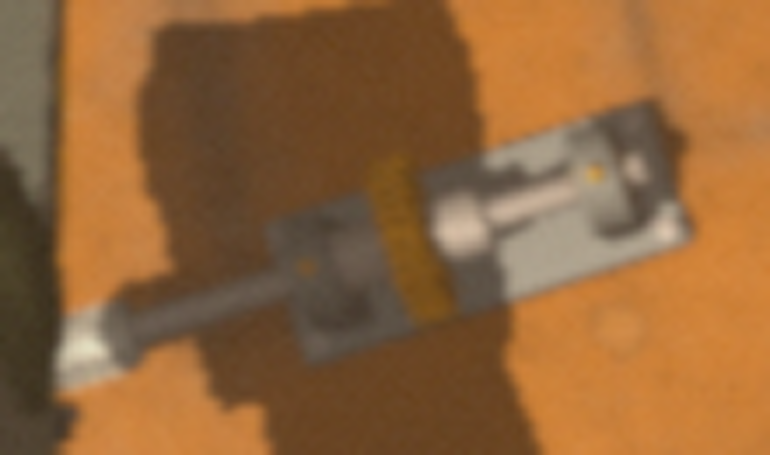

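The wrist view shows the knob at rows 185–237, where 188–234 is predicted for a slide of 40 mm. In the top crop the gear's hub sits against the knob-side block. The gripper is clear and the force is near zero, so I'll hand in.

```bash
python3 -c "
from rig import ctrl; print(ctrl.finish_job())"
```

```text
the job is handed in; nothing more can be done
None
```

I checked the gear shaft's end float: I gripped its knob, pushed the shaft in to the stop, pulled it out to the other stop, let go and lifted clear. The job is handed in; no verdict is reported.

- **Inner stop:** motion stopped firmly at about 51 N. The tool position put the slide within about 1 mm of fully in.
- **Outer stop:** the tool travelled 40.6 mm from the inner stop and stopped at about 27 N. The last pictures show the knob where a 40 mm slide predicts, to about 3 px, and the gear's hub against the knob-side block.
- **Release:** the gripper was open about 95 mm above its grip height, with under 1 N on the tool.
- **Pulley shaft:** I never went near it. Its detected outline in the last top view matches the first within about 1.5 px.

The grip was slightly off-centre, with up to about 19 N of sideways and vertical force while holding the knob. All checks agreed, and the last reading before hand-in was at 7.75 s of the 32 s allowed.

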